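# Vent the pressurised valve station by its manual override

### The job

One valve on the pneumatic valve block is still under pressure: its pressure pin stands up out of its top while the other three are flush. Lift the grey drip cover off the block by its knob and stand it upright on the bench beside the block, then with the blade of the small screwdriver push in the recessed manual override button in the front of that valve, right to its stop, and keep it in for a second so that the pin drops. Then lay the screwdriver down flat on the bench a hand's width clear of the block; do not drop anything, do not press the other overrides, and leave the things round about where they are.

Things in the scene. Friction and masses are not known exactly. Their poses are not given: they have to be found in the camera images.
- valve_block: valve block, fixed: steel plate 124 x 156 x 8 mm (x -58 to +66), on it a manifold with black end plates (66 x 110 mm) and four valve stations side by side along y at 22 mm pitch (y -33, -11, +11, +33), tops 74 mm above the bench. Origin: on the bench under the manifold's middle; x points to the back (fittings reach x = +52 mm), -x is the front with the override holes, z up
- cover: loose grey sheet drip cover over the valves, 104 x 136 x 92 mm plus a black knob, walls 3 mm, open below, 62 mm high cut-out in its back (+x) wall for the fittings, 0.25 kg. It stands on the mounting plate and hides the stations. Origin: centre of its open underside, at rim level (8 mm above the bench at the start), z up
- cover_knob (a point): grip point of the cover's knob, on its axis, 24 mm above the cover's top and 116 mm above its rim: the knob is 37 mm high, its head 27 mm across from 15 to 31 mm above the cover's top, on a 15 mm neck; z up
- live_station: the valve still under pressure, in any of the four places: a slice 20 mm wide (y), 64 mm deep, 44 mm high like the others, but the only one with its white pin standing up. Origin: centre of its underside (30 mm above the bench), x to the back, so -x is its front
- live_station_mouth (a point): centre of the live station's override hole in its upright front face, 60 mm above the bench: hole 9 mm across, 1.5 mm chamfer, 10 mm deep, x points into it; the brass button (6.8 mm across) stands 4 mm back inside the hole and must go in 4 mm more
- override_live (a joint): travel of the live station's override button (m): 0 out, 0.004 at its stop; spring 1.2 N at first, 3.6 N at the stop, returns by itself
- pressure_pin (a joint): live station's pressure pin (m): 0 standing 7 mm out of the top, 0.007 dropped; it drops when the override is pushed beyond about 3 mm and then stays down
- pin_top (a point): top of the live station's pressure pin, white, 6 mm across, 82 mm above the bench while up
- override_idle1 (a joint): override button of another station (m), 0 out; not to be pressed
- override_idle2 (a joint): override button of another station (m), 0 out; not to be pressed
- override_idle3 (a joint): override button of another station (m), 0 out; not to be pressed
- screwdriver_small: small screwdriver, yellow handle, 142 mm long, lying on the bench. Origin: middle of its length, underside; y axis runs from the blade's tip (y -71 mm) to the handle's end (y +71 mm), z up. Handle: y +6 to +71 mm, grip it across x (13 to 14 mm wide), axis 10 mm above the bench; round steel blade 4 mm thick from y +6 to -71 mm, sloping to 5 mm above the bench at its tip
- screwdriver_tip (a point): tip of the screwdriver's blade, 5 mm above the bench; axes as screwdriver_small (-y points out of the tip)
- valve_heap: fixed heap of old valves on the bench to the right of the block, up to 45 mm high, spreading about 100 mm to each side of its origin in x and y; do not set anything there
- dispenser_a: grey bench dispenser unit, fixed, to the right of the work: 235 mm deep (x) plus knobs to 130 mm in front of its origin, 285 mm wide (y), 75 mm high. Origin: centre of its underside
- spanner: double open-ended spanner lying on the bench, 26 x 147 x 8 mm, long axis y; bystander. Origin: centre of its underside
- hex_keys: clip of hexagon keys lying on the bench, 32 x 95 x 14 mm, long axis y; bystander. Origin: centre of its underside
- thread_glue: upright red glue bottle with nozzle, 33 mm across, 106 mm high, close to the side of the block; bystander. Origin: centre of its foot
- valve_1: dispensing valve with a blue-capped elbow lying on the bench close to the other side of the block, 22 x 105 x 40 mm, long axis y; bystander. Origin: centre of its underside

How it is judged (in metres and radians):
On the way, in this order (a step that is already met when the one before it is completed fails the run):
1. the cover stands upright on the bench beside the block (height (world z) of cover below 0.005 m and angle between cover's own z axis and vertical below 0.06 rad and horizontal distance between cover and valve_block above 0.11 m and linear speed of cover below 0.03 m/s), for 0.2 s.
2. the live station's override is held in to its stop with the screwdriver (value of joint override_live above 0.0033 m and contact force between screwdriver_small and live_station above 1 N), for 0.6 s.
At the end, for the whole second after the job is handed in: Pressure pin down by more than 6 mm, its override out again; cover upright on the bench (rim within 5 mm of it, tilt under 0.06 rad), centre over 110 mm from the block's; screwdriver flat on the bench, its middle over 120 mm from the block's centre; both at rest (value of joint pressure_pin above 0.006 m and value of joint override_live below 0.001 m and height (world z) of cover below 0.005 m and angle between cover's own z axis and vertical below 0.06 rad and horizontal distance between cover and valve_block above 0.11 m and linear speed of each of cover, screwdriver_small below 0.02 m/s and height (world z) of screwdriver_small below 0.022 m and height (world z) of screwdriver_tip below 0.03 m and angle between screwdriver_small's own y axis and vertical between 1.4 and 1.75 rad and horizontal distance between screwdriver_small and valve_block above 0.12 m); the robot touches nothing.
It fails at once if another station's override pressed by more than 2 mm (value of joint any of override_idle1, override_idle2, override_idle3 above 0.002 m).
It fails at once if the cover dropped: out of the fingers and faster than 0.6 m/s (linear speed of cover above 0.6 m/s and contact force between the fingers and cover below 0.1 N).
It fails at once if the screwdriver dropped: out of the fingers and faster than 0.7 m/s (linear speed of screwdriver_small above 0.7 m/s and contact force between the fingers and screwdriver_small below 0.1 N).
It fails at once if a bystander (glue bottle, dispensing valve, spanner, hex keys) pushed more than 30 mm or the bottle tipped over (distance of any of thread_glue, valve_1, spanner, hex_keys from where it was at the start of the episode above 0.03 m or angle between thread_glue's own z axis and vertical above 0.6 rad).
It also fails if it takes over 67 s, if anything falls off the work surface, if the arm or the gripper's body presses on something with over 40 N, if the wrist force passes 120 N, or if a joint passes its speed limit or range.

### The arm

A 6-joint arm with a two-finger parallel gripper is mounted at the origin on a cart in front of the work surface, level with it; the furniture and walls round the work are solid. World frame = base frame: x ahead of the robot, y to its left, z up, the work surface at z = 0. Lengths are in mm, angles in rad, forces in N, time in s.
With the tool pointing down it reaches from about 400 to 925 mm from the base axis. Payload 12.5 kg.
Tool frame: the origin (TCP) lies between the finger pads; the fingertips stand env.tip_extent ahead of it and the grasp point (between the pads) lies 11 mm behind it (env.tip_extent is the distance from the TCP to the fingertips, in mm); z points along the fingers, y is the line along which they close (so a half turn about z gives the same grasp; the last joint's range is limited). The gripper opens to 95 mm and grips with 3 to 60 N. Pads are 20 mm wide; open, the fingers measure 119 mm over their backs; the gripper's body (75 mm by 180 mm) begins 59 mm behind the grasp point.
Start: joints at [1.039, 0.491, 1.559, -0, 1.092, -0.106], TCP at [258.142, 569.218, 222.661] pointing down, gripper open.
Joint ranges: [-3.1, 3.1], [-0.84, 2.19], [0.05, 2.79], [-1.13, 4.28], [0.06, 2.93], [-2.69, 2.69]. Speed limits (rad/s): [2.22, 2.22, 2.79, 3.14, 3.14, 3.14].

### API

Orientations are given as [roll, pitch, yaw] about the fixed x, y, z axes, in that order (R = Rz(yaw) Ry(pitch) Rx(roll)).
In Python, from cell import env gives the robot as it stands.
- The arm moves only by the tool carry_out, never from a script. Its argument "motion" is a list of rows, each a list of 5 numbers: the shift along the tool's x, y, z in mm, then the turn about the tool's z in degrees, then the closure, from 0 (fully open) to 1 (shut). A call has 1 to 12 rows; each row shifts and turns the commanded pose from where the row before left it, along the tool's axes as they then stand; what a row does not reach is not made up. A row lasts 1/10 s, in which the tool goes at most 50 mm and 8.59 degrees, less where a joint would pass 70% of its speed; a pose out of reach is approached as far as the arm can. A call with a gripper value outside its range is refused whole. The fingers move at their own pace and stop on an object; the grip force is fixed at half the most. Time passes only in rows, so rows that do not move let the fingers close. It gives the time, the measured TCP pose, the force, the opening and the grip force at its end, in the units of the state.
- env.state(): the state, without advancing time (a new reading comes with each control period).
- env.read_camera(name): name is "scene" or "top" or "wrist"; returns a dict with "color" (480x640x3 uint8, red, green, blue), "K" (3x3 intrinsics, pixels), "R" (3x3) and "t" (3): a world point X has camera coordinates R X + t; the wrist camera has in their place "hand_eye" (4x4, takes a point from camera to tool coordinates, whose origin is the TCP and whose axes are the flange's). Camera axes: x right, y down, z forward; pixel columns grow to the right and rows downward; lengths in mm; the calibration is good to about 2 mm. A picture is of the moment at which its call begins: read the wrist's pose just before it. There is no depth.
- env.job_done(): hands the job in; it is judged then, once.
The state is a dict: "t": time; "joints": joint angles; "qvel": joint speeds; "tau": joint torques, N m; "eef_pos": TCP position; "tcp_rot": TCP orientation; "ft_force": force on the tool from outside, world axes, zero at the start; "moment": the same for the moment, N m; "opening": opening from 0.0 (shut) to 1.0 (fully open); "grip_force": force on a finger pad.
Only numpy, scipy, OpenCV 4.12 (cv2) and the standard library are available. Lean on these libraries where they do the work, as an engineer would, in place of code of your own. Each camera call takes 0.05 s, during which the arm holds its last target. There are 200 camera calls.

## Working session

There is one attempt and no reset: what is moved stays moved. The work goes in short steps, Python scripts to look and compute and a tool call to move; the robot and the scene stay as the last step left them, time stands still between calls to the robot, and variables do not carry over. Pictures are saved under pics/ and viewed, at most 10 in all, crops included, and the job is handed in when it is done.

Besides the shell and the picture viewer there is one more tool, called after "Emit:" as name(argument=value, ...), one argument or row to a line, values as JSON. carry_out: Moves the arm, as the interface text tells. Its arguments: {"type":"object","properties":{"motion":{"type":"array"}},"required":["motion"]}

```bash
ls; mkdir -p pics; python3 - <<'E'
from cell import env
import cv2,numpy as np,pickle
print(env.state()); print(env.tip_extent)
for n in("scene","top"):
    c=env.read_camera(n); cv2.imwrite(f"pics/{n}0.png",c["color"][:,:,::-1]); pickle.dump(c,open(f"{n}.pkl","wb"))
    print(n,c["K"],c["R"],c["t"])
s=env.read_camera("wrist");print(s["hand_eye"],s["K"])
E
```

```text
pics
{'t': 0.0, 'joints': array([ 1.03942306e+00,  4.91564506e-01,  1.55950971e+00, -2.47990065e-05,
        1.09167778e+00, -1.05599590e-01]), 'qvel': array([-0.00097063,  0.00136155,  0.00170122,  0.00092862,  0.00140627,
        0.00181901]), 'tau': array([ 3.25942392e-05, -6.12653518e+01, -2.58174241e+01,  6.92112115e-02,
        4.82312625e-02, -1.60038308e-04]), 'eef_pos': array([257.99320565, 568.98193967, 222.03791855]), 'tcp_rot': array([-3.14043745e+00, -1.00327671e-04,  2.71583036e+00]), 'ft_force': array([-0.58445986,  0.33541452, -0.20760419]), 'moment': array([ 0.01718908,  0.02672131, -0.00559001]), 'grip_force': 0.0, 'opening': 0.9992570117224419}
8.0
scene [[459.57647241   0.         310.45288837]
 [  0.         459.57647241 243.27947522]
 [  0.           0.           1.        ]] [[ 0.68940281 -0.72429488  0.01098613]
 [-0.43195064 -0.42322221 -0.79643054]
 [ 0.58150014  0.54431599 -0.60463022]] [-403.67994529  340.22628005  766.15743975]
top [[447.70497804   0.         321.09805924]
 [  0.         447.70497804 233.70361479]
 [  0.           0.           1.        ]] [[-0.01920687 -0.9995683  -0.02223294]
 [-0.99448051  0.0213938  -0.10271715]
 [ 0.10314845  0.02013735 -0.99446211]] [  33.70486551  619.58010193 1211.49267594]
[[ 4.98091292e-04 -9.57852289e-01 -2.87260760e-01  8.01315694e+01]
 [ 9.99999765e-01  3.41482877e-04  5.95281511e-04  3.30583797e-03]
 [-4.72097127e-04 -2.87260988e-01  9.57852234e-01 -1.61610869e+02]
 [ 0.00000000e+00  0.00000000e+00  0.00000000e+00  1.00000000e+00]] [[409.37624175   0.         318.81439041]
 [  0.         409.37624175 237.18876196]
 [  0.           0.           1.        ]]
```

View pics/scene0.png

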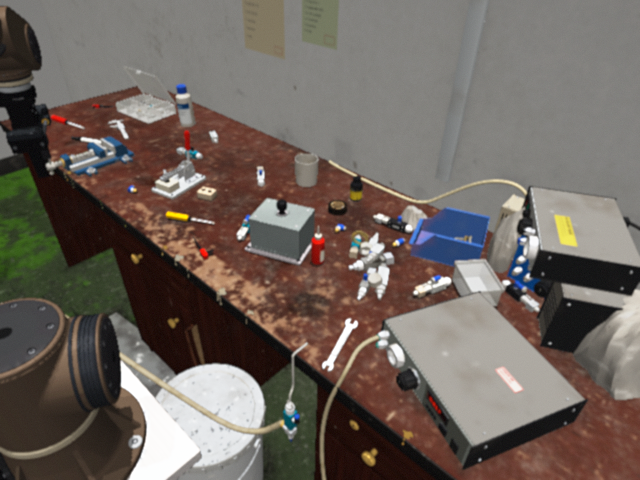

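View pics/top0.png

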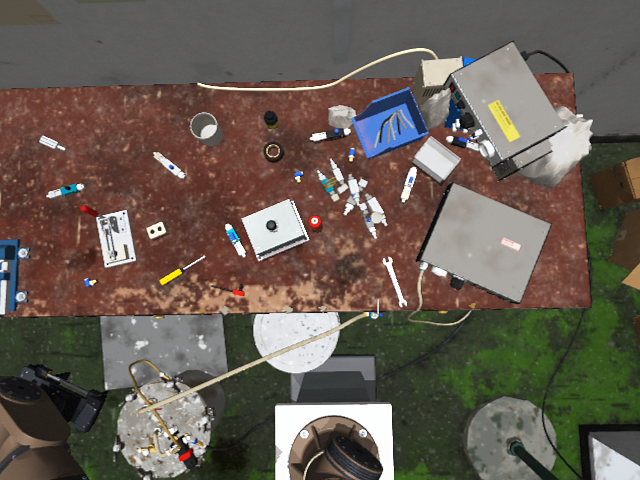

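The scene view shows the grey cover with black knob near (281,205), bottle at (318,248), and the screwdriver at (190,217). In the top view the knob is at (271,226), white plate around (275,229), bottle (315,222), valve_1 (235,240), and screwdriver handle (172,277) with its tip at (205,256). The area around (228,182) is free.

```bash
cat > h.py <<'E'
import numpy as np,cv2
from scipy.spatial.transform import Rotation as Ro
def pose(s): return Ro.from_euler("xyz",s["tcp_rot"]).as_matrix(),np.array(s["eef_pos"])
def ray(c,uv,s=None):
    d=np.linalg.inv(c["K"])@np.array([uv[0],uv[1],1.])
    if s is None: return -c["R"].T@c["t"],c["R"].T@d
    R,p=pose(s);H=c["hand_eye"];return R@H[:3,3]+p,R@(H[:3,:3]@d)
def onz(c,uv,z,s=None):
    o,d=ray(c,uv,s);return o+d*(z-o[2])/d[2]
def tri(r1,r2):
    A=[];b=[]
    for o,d in(r1,r2):
        d=d/np.linalg.norm(d);M=np.eye(3)-np.outer(d,d);A.append(M);b.append(M@o)
    return np.linalg.lstsq(np.vstack(A),np.hstack(b),rcond=None)[0]
def blobs(m,lo=5):
    n,l,st,ce=cv2.connectedComponentsWithStats(m.astype(np.uint8))
    return [(st[i][:5].tolist(),ce[i].round(1).tolist()) for i in range(1,n) if st[i][4]>=lo]
def hsv(c): return cv2.cvtColor(c["color"],cv2.COLOR_RGB2HSV)
def tomove(s,dx):  # world shift -> tool shift
    return (pose(s)[0].T@np.asarray(dx)).round(1)
E
python3 - <<'E'
from h import *;import pickle
t=pickle.load(open("top.pkl","rb"));s=pickle.load(open("scene.pkl","rb"))
h=hsv(t);y=(abs(h[...,0].astype(int)-27)<6)&(h[...,1]>150)&(h[...,2]>120)
print("yellow",blobs(y,15))
k=(t["color"].max(2)<60); k[:,:250]=0;k[:,295:]=0;k[:210]=0;k[245:]=0
print("knobtop",blobs(k)); b=blobs(k)
hs=s["color"].max(2)<60; hs[:,:265]=0;hs[:,300:]=0;hs[:190]=0;hs[225:]=0
print("knobscene",blobs(hs))
print("knob z124",onz(t,(271,226),124), "scene",onz(s,(281.5,205),124))
print("tri",tri(ray(t,(271,226)),ray(s,(281.5,205))))
for n,p,z in[("bottle",(315,222),100),("valve1",(235,240),20),("drop",(228,182),50),("ring",(273,152),10),("handle",(172,277),10),("tip",(205,256),5)]:print(n,onz(t,p,z).round(0))
w=(t["color"].min(2)>140);w[:,:238]=0;w[:,311:]=0;w[:195]=0;w[265:]=0
c=max(cv2.findContours(w.astype(np.uint8),0,2)[0],key=cv2.contourArea);print(cv2.minAreaRect(c))
E
```

```text
yellow [([488, 101, 24, 33, 235], [500.3, 115.3]), ([160, 269, 22, 16, 139], [170.2, 276.3])]
knobtop [([267, 221, 9, 9, 35], [271.3, 225.5]), ([283, 239, 12, 6, 28], [289.5, 242.1])]
knobscene [([277, 200, 9, 14, 94], [281.4, 205.7])]
knob z124 [633.41086835 148.25818975 124.        ] scene [634.36500209 147.53339839 124.        ]
tri [633.84104019 147.84478684 124.07828456]
bottle [644.  35. 100.]
valve1 [609. 264.  20.]
drop [769. 277.  50.]
ring [863. 156.  10.]
handle [509. 445.  10.]
tip [566. 353.   5.]
((274.7485046386719, 228.89642333984375), (46.07692337036133, 55.4615364074707), 67.38013458251953)
```

Emit:
carry_out(
  motion=[
    [-43,-19,0,0,0],
    [-43,-19,0,0,0],
    [-43,-19,0,0,0],
    [-43,-19,0,0,0],
    [-43,-19,0,0,0],
    [-43,-19,0,0,0],
    [-43,-19,0,0,0],
    [-43,-19,0,0,0],
    [-43,-19,0,0,0],
    [-43,-19,0,0,0],
    [-43,-19,0,0,0],
    [-43,-19,0,0,0],
  ],
)

```text
t: 1.35
eef_pos: [634.9, 146.7, 222.5]
tcp_rot: [-3.142, -0.0, 2.716]
ft_force: [1.0, 0.5, -0.6]
opening: 1.002
grip_force: 0.0
```

Emit:
carry_out(
  motion=[
    [0,0,0,0,0],
    [0,0,0,0,0],
    [0,0,0,0,0],
  ],
)

```text
t: 1.65
eef_pos: [633.2, 149.2, 222.5]
tcp_rot: [-3.141, -0.001, 2.716]
ft_force: [-0.3, 0.9, 0.2]
opening: 1.003
grip_force: 0.0
```

```bash
python3 - <<'E'
from h import *;from cell import env;import pickle
s=env.state();c=env.read_camera("wrist");cv2.imwrite("pics/w1.png",c["color"][:,:,::-1]);pickle.dump((s,c),open("w1.pkl","wb"))
print(s["eef_pos"],s["tcp_rot"],s["joints"])
R,p=pose(s);H=c["hand_eye"];X=H[:3,:3].T@(R.T@(np.array([633.8,147.8,124])-p)-H[:3,3]);print((c["K"]@X/X[2]))
E
```

```text
[633.20000884 149.1510514  222.45393405] [-3.14145019e+00 -7.41000541e-04  2.71634413e+00] [ 1.29748259e-01  5.28286570e-01  1.49137952e+00  2.98903849e-04
  1.12263143e+00 -1.01592921e+00]
[317.10955149 241.95845749   1.        ]
```

View pics/w1.png

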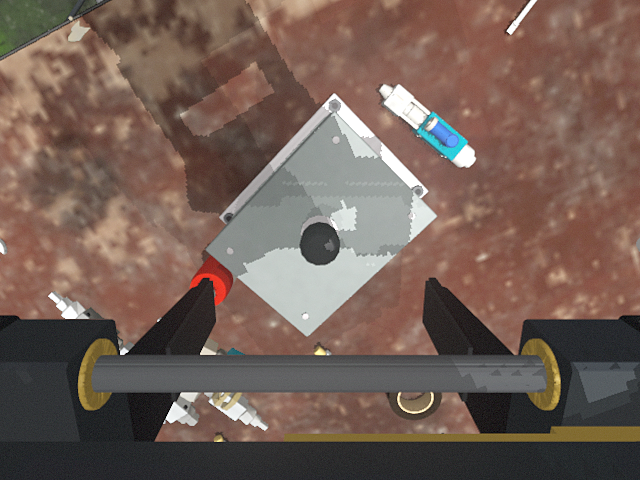

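The knob appears at (320,244), against a predicted (317,242). Cover-top corners are at (437,215), (307,335) and (205,250), and plate corners at (334,94), (429,191) and (220,217).

```bash
python3 - <<'E'
from h import *;import pickle
s,c=pickle.load(open("w1.pkl","rb"))
A=[onz(c,p,100,s) for p in[(437,215),(307,335),(205,250)]]
B=[onz(c,p,8,s) for p in[(429,191),(334,94),(220,217)]]
for L in(A,B):
    print(np.round(L,1))
    for a,b in zip(L,L[1:]): d=b-a;print(np.linalg.norm(d).round(1),np.degrees(np.arctan2(d[1],d[0])).round(1))
    print("mid of diag",((L[0]+L[2])/2).round(1))
print("knob",onz(c,(320,244),131,s))
k=c["color"].max(2)<70;k[:200]=0;k[285:]=0;k[:,280:]&=True;k[:,:290]=0;k[:,350:]=0;print(blobs(k,50))
E
```

```text
[[657.5 230.8 100. ]
 [706.6 106.  100. ]
 [612.4  67.4 100. ]]
134.1 -68.5
101.8 -157.7
mid of diag [634.9 149.1 100. ]
[[664.3 247.5   8. ]
 [550.1 201.4   8. ]
 [606.2  59.1   8. ]]
123.1 -158.0
153.0 -68.5
mid of diag [635.3 153.3   8. ]
knob [633.85856888 149.86028249 131.        ]
[([300, 222, 40, 43, 1060], [318.2, 243.0])]
```

Emit:
carry_out(
  motion=[
    [0,0,40,0,0],
    [0,0,40,0,0],
    [0,0,20,0,0],
    [0,0,9,0,0],
    [0,0,0,0,0],
    [0,0,0,0,1],
    [0,0,0,0,1],
    [0,0,0,0,1],
    [0,0,0,0,1],
    [0,0,0,0,1],
    [0,0,0,0,1],
    [0,0,0,0,1],
  ],
)

```text
t: 2.9
eef_pos: [633.9, 148.4, 113.7]
tcp_rot: [3.141, 0.0, 2.716]
ft_force: [0.5, 0.9, -0.4]
opening: 0.466
grip_force: 0.0
```

Emit:
carry_out(
  motion=[
    [0,0,0,0,1],
    [0,0,0,0,1],
    [0,0,0,0,1],
    [0,0,0,0,1],
    [0,0,0,0,1],
    [0,0,0,0,1],
  ],
)

```text
t: 3.5
eef_pos: [633.9, 148.5, 113.7]
tcp_rot: [3.141, 0.0, 2.716]
ft_force: [0.4, 1.2, -0.2]
opening: 0.263
grip_force: 30.0
```

Gripped: the opening of 0.263 (25 mm) fits the 27 mm head. Now lifting straight up.

Emit:
carry_out(
  motion=[
    [0,0,-5,0,1],
    [0,0,-15,0,1],
    [0,0,-15,0,1],
    [0,0,-15,0,1],
    [0,0,-20,0,1],
    [0,0,-20,0,1],
    [0,0,-15,0,1],
    [0,0,0,0,1],
    [0,0,0,0,1],
  ],
)

```text
t: 4.4
eef_pos: [633.8, 148.4, 219.2]
tcp_rot: [3.141, 0.001, 2.716]
ft_force: [-0.5, -0.3, -2.2]
opening: 0.264
grip_force: 30.0
```

Emit:
carry_out(
  motion=[
    [-6,12,0,0,1],
    [-12,22,0,0,1],
    [-12,22,0,0,1],
    [-12,22,0,0,1],
    [-12,22,0,0,1],
    [-10,20,0,0,1],
    [-6,12,0,0,1],
    [0,0,20,0,1],
    [0,0,25,0,1],
    [0,0,25,0,1],
    [0,0,20,0,1],
    [0,0,0,0,1],
  ],
)

```text
t: 5.6
eef_pos: [750.5, 239.3, 124.0]
tcp_rot: [-3.137, -0.006, 2.716]
ft_force: [-0.4, -0.0, -2.3]
opening: 0.262
grip_force: 30.0
```

Emit:
carry_out(
  motion=[
    [0,0,8,0,1],
    [0,0,6,0,1],
    [0,0,4,0,1],
    [0,0,3,0,1],
    [0,0,0,0,1],
    [0,0,0,0,1],
  ],
)

```text
t: 6.2
eef_pos: [752.3, 239.8, 108.0]
tcp_rot: [3.141, 0.0, 2.716]
ft_force: [0.4, -1.3, -1.9]
opening: 0.269
grip_force: 30.0
```

Emit:
carry_out(
  motion=[
    [0,0,1.5,0,1],
    [0,0,1,0,1],
    [0,0,0,0,1],
    [0,0,0,0,1],
  ],
)

```text
t: 6.6
eef_pos: [752.4, 239.9, 105.6]
tcp_rot: [3.141, 0.001, 2.716]
ft_force: [1.0, 1.8, 0.8]
opening: 0.264
grip_force: 30.0
```

Emit:
carry_out(
  motion=[
    [0,0,0,0,0.6],
    [0,0,0,0,0.4],
    [0,0,0,0,0],
    [0,0,0,0,0],
    [0,0,0,0,0],
    [0,0,0,0,0],
    [0,0,0,0,0],
    [0,0,-15,0,0],
    [0,0,-35,0,0],
    [0,0,-45,0,0],
    [0,0,-45,0,0],
  ],
)

```text
t: 7.7
eef_pos: [751.9, 239.7, 247.9]
tcp_rot: [3.141, 0.0, 2.716]
ft_force: [0.8, -0.1, 0.7]
opening: 0.996
grip_force: 0.0
```

Emit:
carry_out(
  motion=[
    [23,-34.6,0,0,0],
    [23,-34.6,8,0,0],
    [23,-34.6,20,0,0],
    [23,-34.6,20,0,0],
    [23,-34.6,20,0,0],
    [0,0,0,-7.7,0],
    [0,0,0,-7.7,0],
    [0,0,0,-7.7,0],
    [0,0,0,-7.7,0],
    [0,0,0,-7.7,0],
    [0,0,0,-7.7,0],
    [0,0,0,0,0],
  ],
)

```text
t: 8.9
eef_pos: [576.3, 129.7, 178.3]
tcp_rot: [-3.141, 0.001, -2.759]
ft_force: [0.1, -0.8, 0.2]
opening: 1.002
grip_force: 0.0
```

Emit:
carry_out(
  motion=[
    [0,0,0,0,0],
    [0,0,0,0,0],
  ],
)

```text
t: 9.1
eef_pos: [576.1, 129.7, 177.6]
tcp_rot: [-3.142, 0.001, -2.764]
ft_force: [-0.5, 0.5, -0.2]
opening: 1.002
grip_force: 0.0
```

```bash
python3 - <<'E'
from h import *;from cell import env;import pickle
s=env.state();c=env.read_camera("wrist");cv2.imwrite("pics/w2.png",c["color"][:,:,::-1]);pickle.dump((s,c),open("w2.pkl","wb"))
t=env.read_camera("top");pickle.dump(t,open("top2.pkl","wb"))
print(s["eef_pos"],s["tcp_rot"],s["joints"])
E
```

```text
[576.07982211 129.72913404 177.55776579] [-3.14150525e+00  5.97038432e-04 -2.76404828e+00] [ 1.09632833e-01  4.90366113e-01  1.69734663e+00  9.04716329e-05
  9.53281035e-01 -1.83876020e+00]
```

View pics/w2.png

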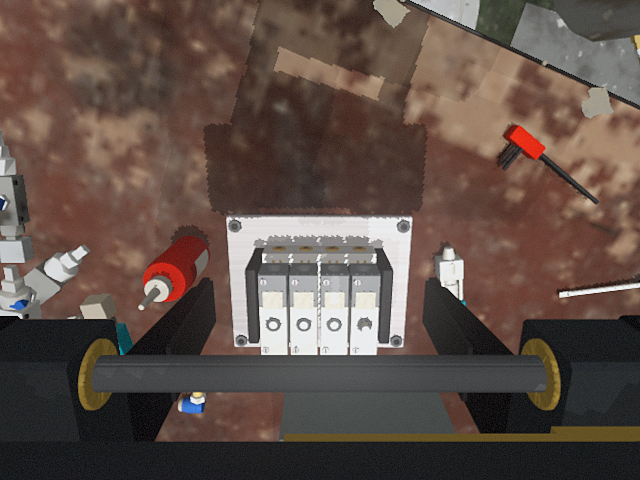

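The block is seen square-on: flush-pin rings at (273,324), (303,324) and (334,324), and something different at (365,323), which is probably the raised pin. The plate's front corners are at (228,216) and (411,216). I'll zoom in to confirm.

```bash
python3 - <<'E'
from h import *;import pickle
s,c=pickle.load(open("w2.pkl","rb"))
cv2.imwrite("pics/w2c.png",cv2.resize(c["color"][210:355,222:418,::-1],None,fx=4,fy=4,interpolation=cv2.INTER_CUBIC))
P=[(228,216),(411,216),(234,346.5),(409,347)]
B=[onz(c,p,8,s) for p in P];print(np.round(B,1),np.mean(B,0).round(1))
for a,b in((0,1),(2,3),(2,0),(3,1)): d=B[b]-B[a];print(np.linalg.norm(d).round(1),np.degrees(np.arctan2(d[1],d[0])).round(2))
E
```

```text
[[604.8  59.1   8. ]
 [548.6 200.5   8. ]
 [720.2 102.4   8. ]
 [661.4 252.    8. ]] [633.8 153.5   8. ]
152.2 111.66
160.8 111.47
123.3 -159.44
123.9 -155.48
```

View pics/w2c.png

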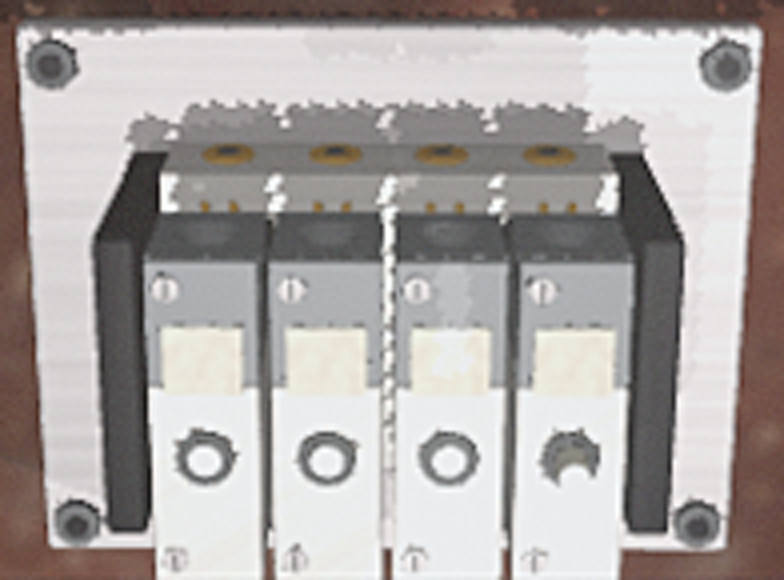

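The rightmost station (block +y, crop (570,460)) has the raised white pin. The other three are flush rings, and the live station's front-top edge is centred near (365,275.5) in the full image.

```bash
python3 - <<'E'
from h import *;import pickle
s,c=pickle.load(open("w2.pkl","rb"))
a=np.radians(21.7);R=np.array([[np.cos(a),-np.sin(a)],[np.sin(a),np.cos(a)]]);o=np.array([630.8,151.9])
for n,(u,v),z in[("frontedge live",(572,262),74),("frontedge st1",(205.5,262),74),("ring1",(205,460),74),("ring2",(328,460),74),("ring3",(449,459),74),("pin",(575,468),82),("socket4",(571,458),74),("hole4?",(561,235),60),("hole1?",(208,235),60)]:
    X=onz(c,(u/4+222-.4,v/4+210-.4),z,s);print(n,X.round(1),(R.T@(X[:2]-o)).round(1))
t=pickle.load(open("top2.pkl","rb"));h=hsv(t);y=(abs(h[...,0].astype(int)-27)<6)&(h[...,1]>150)&(h[...,2]>120)
print(blobs(y,15))
k=(t["color"].max(2)<60); k[:,:210]=0;k[:,270:]=0;k[:160]=0;k[205:]=0;print(blobs(k,15),)
for b in blobs(k,15): print(onz(t,b[1],124))
E
```

```text
frontedge live [589.4 168.5  74. ] [-32.3  30.7]
frontedge st1 [613.  109.3  74. ] [-32.3 -33. ]
ring1 [649.2 122.2  74. ] [  6.1 -34.4]
ring2 [641.  142.9  74. ] [  6.1 -12.2]
ring3 [632.7 163.1  74. ] [5.9 9.7]
pin [622.2 182.4  82. ] [ 3.3 31.5]
socket4 [624.4 183.5  74. ] [ 5.7 31.7]
hole4? [590.  168.2  60. ] [-31.9  30.2]
hole1? [613.7 108.4  60. ] [-32.  -34.1]
[([489, 101, 23, 31, 147], [500.4, 113.5]), ([160, 269, 22, 16, 139], [170.2, 276.4])]
[([259, 164, 11, 26, 33], [264.4, 177.0]), ([232, 177, 10, 10, 48], [237.1, 181.9]), ([240, 194, 30, 11, 77], [257.1, 199.8])]
[762.78096225 164.5609087  124.        ]
[751.47636438 236.21531369 124.        ]
[702.83404108 183.97277118 124.        ]
```

Emit:
carry_out(
  motion=[
    [-6.7,39.8,0,0,0],
    [-6.7,39.8,0,0,0],
    [-6.7,39.8,0,0,0],
    [-6.7,39.8,0,0,0],
    [-6.7,39.8,0,0,0],
    [-6.7,39.8,0,0,0],
    [-6.7,39.8,0,0,0],
    [-6.7,39.8,0,0,0],
    [0,0,10,8,0],
    [0,0,10,8,0],
    [0,0,7,8,0],
    [0,0,0,8,0],
  ],
)

```text
t: 10.4
eef_pos: [507.0, 445.1, 148.9]
tcp_rot: [-3.14, -0.001, 2.957]
ft_force: [-1.1, -1.1, -0.6]
opening: 1.002
grip_force: 0.0
```

Emit:
carry_out(
  motion=[
    [0,0,0,8,0],
    [0,0,0,8,0],
    [0,0,0,8,0],
    [0,0,0,8,0],
    [0,0,0,8,0],
    [0,0,0,8,0],
    [0,0,0,0,0],
    [0,0,0,0,0],
    [0,0,0,0,0],
  ],
)

```text
t: 11.3
eef_pos: [507.5, 445.2, 150.1]
tcp_rot: [3.142, -0.0, 2.129]
ft_force: [-0.2, 0.1, 0.2]
opening: 1.0
grip_force: 0.0
```

```bash
python3 - <<'E'
from h import *;from cell import env;import pickle
s=env.state();c=env.read_camera("wrist");cv2.imwrite("pics/w3.png",c["color"][:,:,::-1]);pickle.dump((s,c),open("w3.pkl","wb"))
print(s["eef_pos"],s["tcp_rot"],s["joints"])
h=hsv(c);y=(abs(h[...,0].astype(int)-27)<6)&(h[...,1]>150)&(h[...,2]>120);print(blobs(y,30))
E
```

```text
[507.47226746 445.23314331 150.14860837] [ 3.14158226e+00 -3.05668102e-05  2.12869612e+00] [6.22379532e-01 6.33227388e-01 1.50028757e+00 3.52727125e-05
 1.00806536e+00 6.44609223e-02]
[([311, 179, 24, 86, 1825], [322.4, 220.8]), ([545, 347, 11, 18, 63], [550.4, 355.7]), ([80, 362, 7, 15, 39], [82.7, 369.0]), ([553, 366, 6, 11, 30], [555.3, 370.9]), ([548, 383, 12, 26, 89], [555.1, 396.6]), ([78, 387, 7, 13, 44], [81.5, 392.5])]
```

View pics/w3.png

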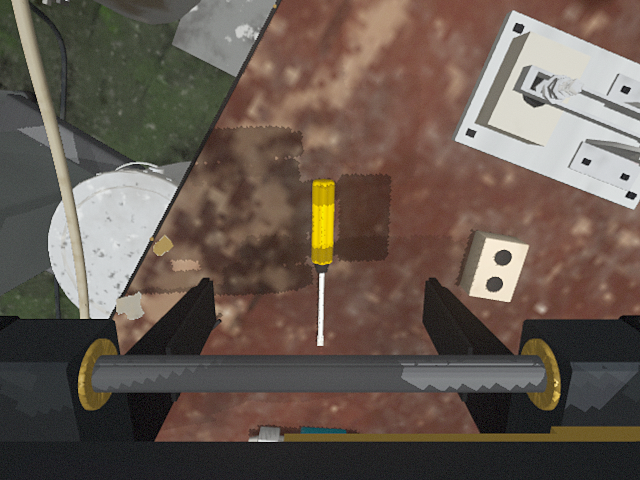

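The handle end is at (323.5,180), the handle centroid at (322.4,221) and the blade tip at (320,346).

```bash
python3 - <<'E'
from h import *;import pickle
s,c=pickle.load(open("w3.pkl","rb"))
e=onz(c,(323.7,180),12,s);m=onz(c,(322.4,220.8),15,s);t=onz(c,(320,346),5,s);f=onz(c,(321.5,265),12,s)
for n,X in zip("emft",(e,m,f,t)): print(n,X.round(1))
d=t-e;print(np.linalg.norm(d[:2]),np.degrees(np.arctan2(d[1],d[0])))
d=t-m;print(np.degrees(np.arctan2(d[1],d[0])),"tool yaw",np.degrees(s["tcp_rot"][2]))
g=t[:2]+(e-t)[:2]/np.linalg.norm((e-t)[:2])*109;print("grip",g,"move",tomove(s,[*(g-s["eef_pos"][:2]),0]))
E
```

```text
e [493.  476.7  12. ]
m [508.2 450.7  15. ]
f [527.  419.5  12. ]
t [566.3 354.5   5. ]
142.45877863672328 -59.041090889531596
-58.857006092615876 tool yaw 121.96530345346616
grip [510.24640475 448.00036324] move [0.9 3.8 0. ]
```

Emit:
carry_out(
  motion=[
    [0.9,3.8,0,1,0],
    [0,0,40,0,0],
    [0,0,40,0,0],
    [0,0,30,0,0],
    [0,0,20,0,0],
    [0,0,7,0,0],
    [0,0,2.6,0,0],
    [0,0,0,0,0],
    [0,0,0,0,0.5],
    [0,0,0,0,0.7],
  ],
)

```text
t: 12.35
eef_pos: [510.6, 448.3, 11.7]
tcp_rot: [3.14, -0.0, 2.108]
ft_force: [0.2, 0.6, -0.3]
opening: 0.886
grip_force: 0.0
```

Emit:
carry_out(
  motion=[
    [0,0,0,0,0.8],
    [0,0,0,0,1],
    [0,0,0,0,1],
    [0,0,0,0,1],
    [0,0,0,0,1],
    [0,0,0,0,1],
    [0,0,0,0,1],
    [0,0,0,0,1],
    [0,0,0,0,1],
    [0,0,0,0,1],
  ],
)

```text
t: 13.35
eef_pos: [510.2, 448.0, 10.5]
tcp_rot: [-3.142, -0.0, 2.108]
ft_force: [0.5, -0.2, 0.1]
opening: 0.138
grip_force: 30.0
```

Emit:
carry_out(
  motion=[
    [0,0,-10,0,1],
    [0,0,-30,0,1],
    [0,0,-40,0,1],
    [0,0,-15,-8,1],
    [0,0,0,-8,1],
    [0,0,0,-8,1],
    [0,0,0,-8,1],
    [0,0,0,-8,1],
    [0,0,0,-8,1],
    [0,0,0,-8,1],
    [0,0,0,-8,1],
    [0,0,0,-8,1],
  ],
)

```text
t: 14.55
eef_pos: [510.3, 448.0, 106.4]
tcp_rot: [3.141, 0.001, -2.912]
ft_force: [-0.0, 0.2, -0.2]
opening: 0.139
grip_force: 30.0
```

Emit:
carry_out(
  motion=[
    [0,0,0,-8,1],
    [0,0,0,-0.9,1],
    [20,-32,0,0,1],
    [20,-32,0,0,1],
    [20,-32,0,0,1],
    [20,-32,0,0,1],
    [20,-32,0,0,1],
    [20,-32,0,0,1],
    [20,-32,0,0,1],
    [19,-32,0,0,1],
    [19,-32,0,0,1],
    [0,0,0,0,1],
  ],
)

```text
t: 15.75
eef_pos: [450.7, 111.7, 106.0]
tcp_rot: [-3.141, -0.0, -2.77]
ft_force: [0.6, 1.9, -0.3]
opening: 0.14
grip_force: 30.0
```

Emit:
carry_out(
  motion=[
    [0,0,10,0,1],
    [0,0,20,0,1],
    [0,0,10,0,1],
    [0,0,0,0,1],
    [0,0,0,0,1],
  ],
)

```text
t: 16.25
eef_pos: [451.4, 115.1, 65.4]
tcp_rot: [3.141, -0.0, -2.762]
ft_force: [-0.3, 0.3, -0.2]
opening: 0.14
grip_force: 30.0
```

```bash
python3 - <<'E'
from h import *;from cell import env;import pickle
s=env.state();c=env.read_camera("wrist");pickle.dump((s,c),open("w4.pkl","wb"))
cv2.imwrite("pics/w4.png",c["color"][:,:,::-1])
print(s["eef_pos"],s["tcp_rot"],s["joints"],s["opening"])
E
```

```text
[451.39431554 115.13494052  65.42448679] [ 3.14137558e+00 -4.68355654e-04 -2.76245761e+00] [ 1.07753241e-01  5.19718762e-01  2.09378681e+00  1.65719679e-04
  5.28596492e-01 -1.84232120e+00] 0.13974112183843018
```

View pics/w4.png

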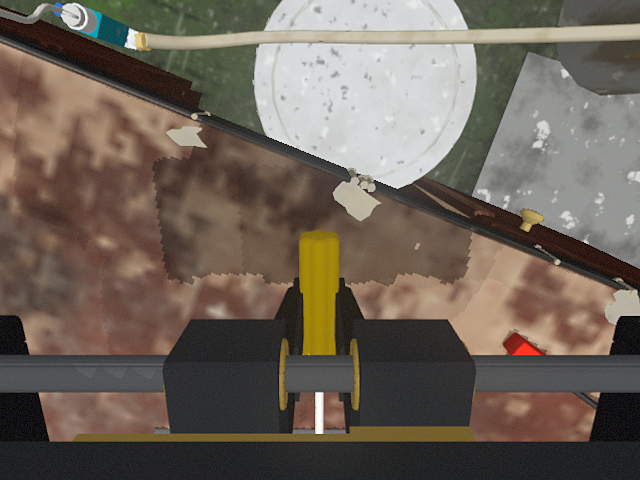

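The screwdriver lies straight along the tool's x axis (blade at u≈319, handle at u≈320). Advancing.

Emit:
carry_out(
  motion=[
    [-10,-0.5,0,0,1],
    [-12,0,0,0,1],
    [-8,0,0,0,1],
    [-4,0,0,0,1],
    [0,0,0,0,1],
    [0,0,0,0,1],
  ],
)

```text
t: 16.9
eef_pos: [482.9, 126.7, 65.4]
tcp_rot: [3.141, -0.0, -2.763]
ft_force: [0.3, -1.1, -0.1]
opening: 0.135
grip_force: 30.0
```

```bash
python3 - <<'E'
from h import *;from cell import env
s=env.state();print(s["eef_pos"],s["ft_force"])
c=env.read_camera("scene");t=env.read_camera("top")
a=c["color"][180:280,215:335,::-1];b=t["color"][180:280,215:335,::-1]
cv2.imwrite("pics/s5.png",np.vstack([cv2.resize(x,(680,300) if 0 else (360,300),interpolation=cv2.INTER_CUBIC) for x in(a,b)]))
E
```

```text
[482.86668268 126.68164508  65.41516663] [ 0.34900919 -1.10779488 -0.08089505]
```

View pics/s5.png

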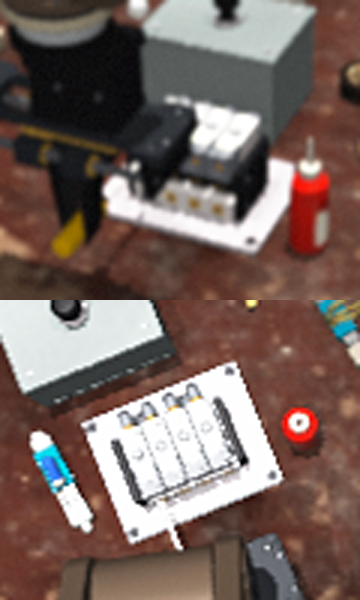

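The scene crop shows the cover standing free behind the block. In the top crop the blade, from (180,548) to (165,522), points at the left station's front (150,495), so it's on the live one. Pushing in small steps.

Emit:
carry_out(
  motion=[
    [-3,0,0,0,1],
    [-2,0,0,0,1],
    [-1,0,0,0,1],
    [0,0,0,0,1],
    [0,0,0,0,1],
  ],
)

```text
t: 17.5
eef_pos: [488.7, 128.9, 65.5]
tcp_rot: [3.142, -0.0, -2.763]
ft_force: [0.7, 0.4, -0.8]
opening: 0.139
grip_force: 30.0
```

Emit:
carry_out(
  motion=[
    [-2,0,0,0,1],
    [-1,0,0,0,1],
    [0,0,0,0,1],
    [0,0,0,0,1],
  ],
)

```text
t: 17.9
eef_pos: [491.5, 130.1, 65.5]
tcp_rot: [3.142, 0.0, -2.763]
ft_force: [-0.2, 0.3, 0.0]
opening: 0.139
grip_force: 30.0
```

Emit:
carry_out(
  motion=[
    [-1,0,0,0,1],
    [-1,0,0,0,1],
    [0,0,0,0,1],
    [0,0,0,0,1],
  ],
)

```text
t: 18.3
eef_pos: [493.2, 130.7, 65.5]
tcp_rot: [3.141, -0.0, -2.763]
ft_force: [-0.4, -0.3, -0.8]
opening: 0.142
grip_force: 30.0
```

Emit:
carry_out(
  motion=[
    [-1,0,0,0,1],
    [-0.5,0,0,0,1],
    [0,0,0,0,1],
    [0,0,0,0,1],
  ],
)

```text
t: 18.7
eef_pos: [494.6, 131.3, 65.5]
tcp_rot: [3.141, -0.0, -2.763]
ft_force: [-2.1, -0.3, -0.6]
opening: 0.138
grip_force: 30.0
```

Emit:
carry_out(
  motion=[
    [-1,0,0,0,1],
    [-0.5,0,0,0,1],
    [0,0,0,0,1],
    [0,0,0,0,1],
  ],
)

```text
t: 19.1
eef_pos: [496.1, 131.9, 65.5]
tcp_rot: [3.142, -0.0, -2.763]
ft_force: [-3.5, -2.3, -0.4]
opening: 0.137
grip_force: 30.0
```

```bash
python3 - <<'E'
from cell import env;import numpy as np
F=[]
for i in range(6): env.read_camera("top");F.append(env.state()["ft_force"])
print(np.mean(F,0),np.std(F,0),env.state()["t"])
E
```

```text
[-2.94992807 -1.06396885  0.20821   ] [0.36877598 0.45209335 0.53113996] 19.4
```

Axial force is 3.1 N, so the button is about 3.2 mm in. A bit more to the stop.

Emit:
carry_out(
  motion=[
    [-0.8,0,0,0,1],
    [-0.4,0,0,0,1],
    [0,0,0,0,1],
    [0,0,0,0,1],
    [0,0,0,0,1],
    [0,0,0,0,1],
    [0,0,0,0,1],
  ],
)

```text
t: 20.1
eef_pos: [497.1, 132.3, 65.5]
tcp_rot: [3.141, -0.0, -2.763]
ft_force: [-4.8, -2.2, -0.4]
opening: 0.141
grip_force: 30.0
```

```bash
python3 - <<'E'
from cell import env;import numpy as np
F=[]
for i in range(10): env.read_camera("top");F.append(env.state()["ft_force"])
print(np.mean(F,0),np.std(F,0),env.state()["t"],env.state()["eef_pos"])
E
```

```text
[-4.85514278 -1.77917176  0.18426126] [0.42900602 0.51396034 0.35163045] 20.6 [497.09080978 132.28566537  65.48859474]
```

At the stop: 5.2 N, well above the 3.6 N spring. I'll hold a bit longer, then retract.

Emit:
carry_out(
  motion=[
    [0,0,0,0,1],
    [0,0,0,0,1],
    [0,0,0,0,1],
    [0,0,0,0,1],
    [3,0,0,0,1],
    [5,0,0,0,1],
    [12,0,0,0,1],
    [20,0,0,0,1],
    [10,0,0,0,1],
    [0,0,0,0,1],
  ],
)

```text
t: 21.6
eef_pos: [449.9, 113.5, 65.8]
tcp_rot: [3.141, -0.0, -2.763]
ft_force: [-0.2, -0.6, -0.5]
opening: 0.141
grip_force: 30.0
```

Emit:
carry_out(
  motion=[
    [0,0,-30,0,1],
    [0,0,-45,0,1],
    [0,0,-45,0,1],
    [-40,-7,0,0,1],
    [-40,-8,0,0,1],
    [-40,-8,0,0,1],
    [-43,-8,0,0,1],
    [0,0,0,0,1],
    [0,0,0,0,1],
    [0,0,0,0,1],
  ],
)

```text
t: 22.6
eef_pos: [613.0, 145.2, 185.5]
tcp_rot: [3.141, -0.0, -2.763]
ft_force: [0.0, -0.1, -1.1]
opening: 0.141
grip_force: 30.0
```

```bash
python3 - <<'E'
from h import *;from cell import env
s=env.state();c=env.read_camera("wrist");print(s["eef_pos"])
cv2.imwrite("pics/w6.png",cv2.resize(c["color"][160:320,220:420,::-1],None,fx=3,fy=3,interpolation=cv2.INTER_CUBIC))
E
```

```text
[613.04667196 145.2482555  185.46514911]
```

View pics/w6.png

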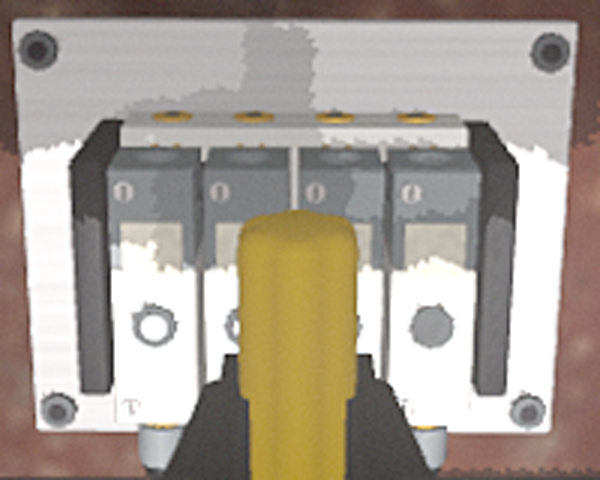

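The live station now shows an empty recess at (432,326), so the pin has dropped. Returning the screwdriver to its original spot.

Emit:
carry_out(
  motion=[
    [-2,40,0,0,1],
    [-2,40,0,0,1],
    [-2,40,0,0,1],
    [-2,40,0,0,1],
    [-2,40,0,0,1],
    [-2,40,0,0,1],
    [-2,40,0,0,1],
    [-2,39,0,0,1],
    [0,0,20,8,1],
    [0,0,20,8,1],
    [0,0,20,8,1],
    [0,0,0,8,1],
  ],
)

```text
t: 23.85
eef_pos: [509.1, 446.7, 123.3]
tcp_rot: [-3.139, -0.003, 2.956]
ft_force: [0.7, 0.4, -0.2]
opening: 0.144
grip_force: 30.0
```

Emit:
carry_out(
  motion=[
    [0,0,0,8,1],
    [0,0,0,8,1],
    [0,0,0,8,1],
    [0,0,0,8,1],
    [0,0,0,8,1],
    [0,0,0,8,1],
    [0,0,20,0.9,1],
    [0,0,30,0,1],
    [0,0,30,0,1],
    [0,0,15,0,1],
    [0,0,0,0,1],
    [0,0,0,0,1],
  ],
)

```text
t: 25.05
eef_pos: [510.9, 447.8, 31.7]
tcp_rot: [3.14, -0.0, 2.108]
ft_force: [0.2, -0.1, -0.9]
opening: 0.141
grip_force: 30.0
```

Emit:
carry_out(
  motion=[
    [0,0,10,0,1],
    [0,0,6,0,1],
    [0,0,3,0,1],
    [0,0,1.5,0,1],
    [0,0,0.5,0,1],
    [0,0,0,0,1],
    [0,0,0,0,1],
  ],
)

```text
t: 25.75
eef_pos: [510.5, 447.5, 10.5]
tcp_rot: [-3.142, 0.0, 2.109]
ft_force: [-3.5, -2.5, 8.6]
opening: 0.141
grip_force: 30.0
```

Emit:
carry_out(
  motion=[
    [0,0,0,0,0.8],
    [0,0,0,0,0.6],
    [0,0,0,0,0.4],
    [0,0,0,0,0.2],
    [0,0,0,0,0],
    [0,0,0,0,0],
    [0,0,-10,0,0],
    [0,0,-40,0,0],
    [0,0,-45,0,0],
    [0,0,-45,0,0],
    [0,0,0,0,0],
    [0,0,0,0,0],
  ],
)

```text
t: 26.95
eef_pos: [510.8, 447.7, 151.2]
tcp_rot: [3.139, -0.0, 2.109]
ft_force: [-0.1, -0.4, -0.8]
opening: 0.993
grip_force: 0.0
```

```bash
python3 - <<'E'
from h import *;from cell import env
s=env.state();c=env.read_camera("wrist");print(s["eef_pos"],s["t"],s["opening"])
h=hsv(c);y=(abs(h[...,0].astype(int)-27)<6)&(h[...,1]>150)&(h[...,2]>120);b=blobs(y,300);print(b)
for k in b: print(onz(c,k[1],15,s))
t=env.read_camera("top")
k=(t["color"].max(2)<60); k[:,:228]=0;k[:,246:]=0;k[:172]=0;k[:][191:]=0
for b in blobs(k,15): print(b,onz(t,b[1],124))
E
```

```text
[510.75151442 447.73476142 151.16621023] 26.95 0.9931307637804098
[([307, 180, 23, 86, 1807], [317.8, 221.9])]
[509.51364832 450.66898795  15.        ]
([232, 177, 10, 10, 45], [237.1, 182.2]) [750.67818498 236.21519686 124.        ]
```

The screwdriver lies flat at its old place, the cover stands undisturbed, and the gripper is clear.

```bash
python3 -c "
from cell import env
print(env.job_done())"
```

```text
the job is handed in; nothing more can be done
None
```

The job is handed in, with no verdict returned: the cover stands upright on the bench behind the block, the live valve's override was held at its stop for over a second and its pin has dropped, and the screwdriver lies flat, well clear of the block.

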